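# Clamp a polisher backing plate in the bonding press to its click torque

## Robot

A 6-joint arm with a two-finger parallel gripper is mounted at the origin on a cart in front of the work surface, level with it; the furniture and walls round the work are solid. World frame = base frame: x ahead of the robot, y to its left, z up, the work surface at z = 0. Lengths are in m, angles in rad, forces in N, time in s.
With the tool pointing down it reaches from about 0.275 to 0.75 m from the base axis. Payload 10.2 kg.
Tool frame: the origin (TCP) lies on the mounting face of the last link; the fingertips stand 173 mm ahead of it and the grasp point (between the pads) lies ctrl.hold_point_z ahead of it (ctrl.hold_point_z is the distance from the TCP to the grasp point, in m); z points along the fingers, y is the line along which they close (so a half turn about z gives the same grasp; the last joint's range is limited). The gripper opens to 85 mm and grips with 20 to 120 N. Pads are 22 mm wide; open, the fingers measure 114 mm over their backs; the gripper's body (76 mm by 85 mm) begins 54 mm behind the grasp point. The pads swing forward as they close: fully open they stand 13 mm farther back than shut.
Start: joints at [-1.349, 0.313, 1.498, -0, 1.331, -0.223], TCP at [0.226, -0.474, 0.405] pointing down, gripper open.
Joint ranges: [-2.94, 2.94], [-0.97, 2.17], [0.19, 2.56], [-1.23, 4.37], [0.02, 3.11], [-2.88, 2.88]. Speed limits (rad/s): [2.39, 2.39, 3.01, 3.14, 3.14, 3.14].

## Interface

Orientations are given as a unit quaternion [w, x, y, z].
In Python, from workcell import ctrl gives the robot as it stands.
- The arm moves only by the tool send_rows, never from a script. Its argument "commands" is a list of rows, each a list of 5 numbers: the closure, from 0 (fully open) to 1 (shut), then the shift along the tool's x, y, z in cm, then the turn about the tool's z in degrees. In form: [[jaw, x, y, z, yaw], ...]. A call has 1 to 20 rows; each row is the pose to reach, as a shift and turn from the pose commanded when the call began, along the tool's axes at that moment; what a row does not reach only later rows make up. A row lasts 1/8 s, in which the tool goes at most 62.5 mm and 10.7 degrees, less where a joint would pass 70% of its speed; a pose out of reach is approached as far as the arm can. A call with a gripper value outside its range is refused whole. The fingers move at their own pace and stop on an object; "squeeze" is the grip in N (left out, the last holds). Time passes only in rows, so rows that repeat a pose let the fingers close. It gives the time, the measured TCP pose, the force, the opening and the grip force at its end, in the units of the state.
- ctrl.get_state(): the state, without advancing time (a new reading comes with each control period).
- ctrl.camera(name): name is "side" or "top" or "wrist"; returns (picture, depth): 420x560x3 uint8, blue, green, red; 420x560 float32, m along the optical axis (not along the pixel's ray), 0 where there is no reading.
- ctrl.camera_model(name): a dict with "fovy" (degrees; the focal length in pixels is half the picture's height over the tangent of half this angle, whatever the lens; pixels are square), "cx", "cy" (the principal point, pixels), "extrinsics" (4x4, takes a point from camera to world coordinates). Camera axes: x right, y down, z forward; pixel columns grow to the right and rows downward; lengths in m; the calibration is good to about 2 mm. A picture is of the moment at which its call begins: read the wrist's pose just before it. camera_model takes no time and is no camera call; for the wrist camera it gives the pose at the moment of the call.
- ctrl.job_done(): hands the job in; it is judged then, once.
Trained networks look in the newest picture that a camera, given by its name, has taken for a name from the list of things; names that differ only in an ending like _2 or _b are one class to them, and where a whole thing is asked for, a point or a joint stands for the part that bears it (a point fixed in the world has none). Each returns a list of dicts, best first, with "confidence" (0 to 1); they miss things now and then, are a little off and sometimes report something else, mostly with a low value. They report only what shows in the picture. A call takes as long as a camera call. They do not tell look-alikes from the thing itself.
- ctrl.trace(camera, name): "region" (420x560 bool, what is visible of it) and "rect" ([left, top, right, bottom] in pixels, round what is visible of it).
The state is a dict: "time": time; "joints": joint angles; "qvel": joint speeds; "joint_torque": joint torques, N m; "tcp_pos": TCP position; "tcp_rot": TCP orientation; "contact_force": force on the tool from outside, world axes, zero at the start; "moment": the same for the moment, N m; "width": finger opening in m; "grip_force": force on a finger pad.
Only numpy, scipy, OpenCV 4.12 (cv2) and the standard library are available. Lean on these libraries where they do the work, as an engineer would, in place of code of your own. Each camera call takes 0.05 s, during which the arm holds its last target. There are 200 camera calls.

## Task

Clamp the loose polisher backing plate in the small swing-arm press: set it stud up inside the ring of the round anvil, swing the parked arm clockwise over it all the way to its stop, then tighten the black torque knob clockwise until it clicks over once, and stop at that first click. Leave the plate clamped and let go; do not disturb the jar, the torch, the screwdriver and the wax tin standing around.

Things in the scene. Friction and masses are not known exactly. Their poses are not given: they have to be found in the camera images.
- plate: Loose backing plate of a polisher: dark disc 75 mm across, 14 mm thick, with a stud 16 mm across standing 12 mm up from its middle (26 mm high in all, about 75 g). Lies on the table in front of the press. Origin: centre of its underside; z up through the stud. Take it by the stud.
- press: The press's grey base, 186 (x) by 120 (y) by 12 mm, bolted down at a yaw within 12 degrees. Origin: centre of its underside, on the table; x to its back, y to its left, z up. The post is vertical at [47.5, 0] mm; on it the arm's hub, 44 mm across, whose top screw ends 97 mm above the table. Stop pin: 11 mm across, 78 mm high, at [11.5, 16.5] mm.
- nest (a point): Centre of the rubber top face of the round anvil, 18 mm above the table, at [-47.5, 0] mm of the press and with its axes. A steel lip of 42 mm inner radius, 3 mm above this face, rings it: the plate fits inside with about 4 mm to spare all round.
- swing_arm (a joint): Angle of the aluminium arm about the post, rad, growing clockwise from above. 0: it points to the press's -y (right); 1.571, on the upright stop pin: to its -x (front), knob and foot above the nest. Starts parked at 0 to 0.25. Friction 0.35 N m (about 7 N at swing_mid); it stays where it is left. Tightening the knob pushes it against its stop.
- swing_mid (a point): In the middle of the arm's straight bar, 50 mm from the post axis, 71 mm above the table; the bar is 22 mm wide, 62 to 80 mm above the table, nothing under it (over the anvil: the plate). x: outward along the arm, z up; to close the arm push its +y side towards -y. Bar from hub to boss (38 mm across): 22 to 76 mm; knob axis at 95 mm.
- knob_grip (a point): Centre of the black torque knob's grip bar, on the screw axis. The bar is 62 mm long (x), 15 wide (y), 28 high (14 mm below to 14 above this point), a white line at its +x end; grip it across its width from above. Under it the knob's skirt, 52 mm across, 17 high. 123 mm above the table with the screw at 0; sinks 3.2 mm per rad of screw.
- screw (a joint): Angle of the press screw in the arm, rad, growing clockwise from above (tightening); starts at 0 to 0.8. It sinks 3.2 mm per rad. Turning drag 0.2 N m; self-locking, it stays where it is left. With the plate seated the foot meets the stud near 1.9; it then winds up to about 2.5 before the knob clicks, and eases back to about 2.1 as it does.
- torque_knob (a joint): Slip of the knob on the screw, rad, growing clockwise; 0 at the start. The knob carries the screw along (it turns by both joints' sum) until the foot presses hard; at 0.3 to 0.45 N m it leaves its spring detent, passes a crest at 0.39 and snaps into the next detent at 0.785: one click. The next crest is at 1.18. Let go short of a crest it springs back.
- ram: The round steel pressing foot under the arm's boss, 25 mm across; origin: centre of its flat underside, 50 mm above the table with the screw at 0. The stud of the seated plate ends 44 mm above the table.
- jar: Bystander: jar with a screw lid, 60 mm across, 72 mm high, standing; origin: centre of its underside.
- torch_1: Bystander: dark inspection torch standing on its head, 31 mm across, 109 mm high; origin: centre of its underside.
- driver: Bystander: screwdriver lying flat, 182 mm long (y), 26 mm thick; origin under its middle.
- tin: Bystander: flat round tin with a lid, 80 mm across, 34 mm high; origin: centre of its underside.
Things that resemble listed ones, but are neither listed nor needed, are in the scene too. What is shaped like the plate but green is not meant.

How it is judged:
By the outcome, as a careful person would: the job done as asked, in the order asked, and still so for the second after the job is handed in, with the robot touching nothing.
It also fails if it takes over 72 s, if anything falls off the work surface, if the arm or the gripper's body presses on something with over 40 N, if the wrist force passes 120 N, or if a joint passes its speed limit or range.

## Working session

There is one attempt and no reset: what is moved stays moved. The work goes in short steps, Python scripts to look and compute and a tool call to move; the robot and the scene stay as the last step left them, time stands still between calls to the robot, and variables do not carry over. Pictures are saved under pics/ and viewed, at most 10 in all, crops included, and the job is handed in when it is done.

Besides the shell and the picture viewer there is one more tool, called after "Call:" in YAML: its name, and indented under it one key for each argument. send_rows: Moves the arm, as the interface text tells. Its arguments: {"type":"object","properties":{"commands":{"type":"array","items":{"type":"array","items":{"type":"number"}}},"squeeze":{"type":"number"}},"required":["commands"]}

```bash
mkdir -p pics
cat > h.py <<'E'
import numpy as np, cv2
from workcell import ctrl
def pts(cam,depth,mask=None):
    m=ctrl.camera_model(cam); h,w=depth.shape; f=h/2/np.tan(np.radians(m["fovy"])/2)
    v,u=np.mgrid[:h,:w]; P=np.stack([(u-m["cx"])*depth/f,(v-m["cy"])*depth/f,depth],-1)
    E=np.array(m["extrinsics"]); return P@E[:3,:3].T+E[:3,3]
def R(q):
    from scipy.spatial.transform import Rotation as Ro
    return Ro.from_quat([q[1],q[2],q[3],q[0]]).as_matrix()
E
python3 - <<'E'
from h import *
s=ctrl.get_state(); print(s, ctrl.hold_point_z)
im={}
for c in ("top","side"):
    p,d=ctrl.camera(c); im[c]=p; W=pts(c,d)
    np.savez(f"{c}.npz",p=p,d=d,W=W)
    for n in ("plate","press","swing_arm","knob_grip","jar","torch_1","driver","tin"):
        for r in ctrl.trace(c,n)[:3]:
            g=r["region"]&(d>0); q=W[g]
            if len(q)==0: continue
            print(c,n,round(r["confidence"],2),np.round(r["rect"]),np.round((q.min(0)),3),np.round(q.max(0),3),np.round(np.median(q,0),3),p[g].mean(0).round())
cv2.imwrite("pics/top.png",im["top"]);cv2.imwrite("pics/side.png",im["side"])
E
```

```text
{'time': 0.0, 'joints': array([-1.34939471e+00,  3.13472445e-01,  1.49845718e+00, -3.15242276e-05,
        1.33101495e+00, -2.23415782e-01]), 'qvel': array([-2.30805551e-05, -4.90177310e-04, -3.45818894e-04,  3.98768290e-04,
       -1.07585486e-03, -5.67879213e-04]), 'joint_torque': array([-1.60467716e-04, -4.12263429e+01, -2.59737843e+01, -2.86165568e-04,
        4.12223657e-03, -2.25379033e-06]), 'tcp_pos': array([ 0.22587415, -0.47388213,  0.40411588]), 'tcp_rot': array([-6.75971869e-04,  9.75367918e-01,  2.20583243e-01, -1.46278730e-05]), 'contact_force': array([-0.52264511,  1.11587916, -0.53012444]), 'moment': array([0.01567002, 0.02030991, 0.04782892]), 'grip_force': 0.0, 'width': 0.0857932819742579} 0.1547
top plate 0.95 [302. 108. 331. 136.] [ 0.712 -0.312 -0.001] [ 0.779 -0.24   0.027] [ 0.745 -0.274  0.012] [ 64. 130.  35.]
top plate 0.73 [307. 265. 338. 293.] [ 0.333 -0.337  0.001] [ 0.404 -0.266  0.029] [ 0.369 -0.301  0.012] [77. 77. 74.]
top plate 0.57 [254. 263. 290. 291.] [ 0.332 -0.214 -0.001] [ 0.405 -0.139  0.031] [ 0.369 -0.177  0.012] [ 64. 124.  39.]
top press 
[... 1977 characters left out ...]
7.] [ 0.528 -1.993 -0.771] [ 0.611 -0.247  0.14 ] [ 0.578 -0.339  0.088] [103.  99.  98.]
side knob_grip 0.55 [253. 137. 274. 164.] [ 0.532 -1.993 -0.771] [ 0.626 -0.334  0.14 ] [ 0.574 -0.353  0.111] [48. 46. 46.]
side jar 0.71 [293. 215. 320. 259.] [ 0.459 -0.158 -0.001] [ 0.521 -0.098  0.077] [ 0.493 -0.109  0.058] [110.  76.  92.]
side jar 0.57 [342. 217. 360. 263.] [ 0.38  -0.141 -0.   ] [ 0.417 -0.081  0.113] [ 0.404 -0.088  0.059] [65. 68. 66.]
side torch_1 0.87 [342. 221. 357. 261.] [ 0.38  -0.129  0.002] [ 0.417 -0.081  0.113] [ 0.404 -0.088  0.058] [62. 65. 63.]
side tin 0.95 [229. 167. 259. 192.] [ 0.611 -0.428  0.001] [ 0.69  -0.347  0.039] [ 0.65  -0.371  0.035] [ 68.  71. 162.]
```

View pics/top.png

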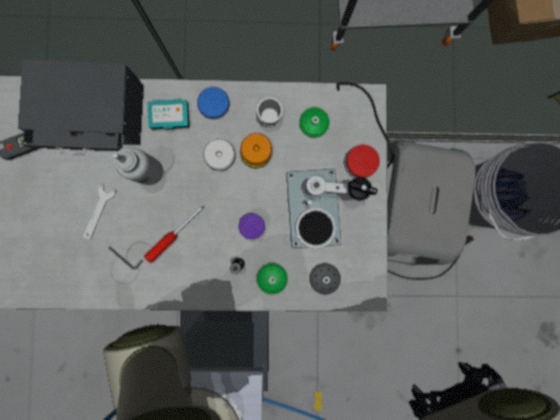

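View pics/side.png

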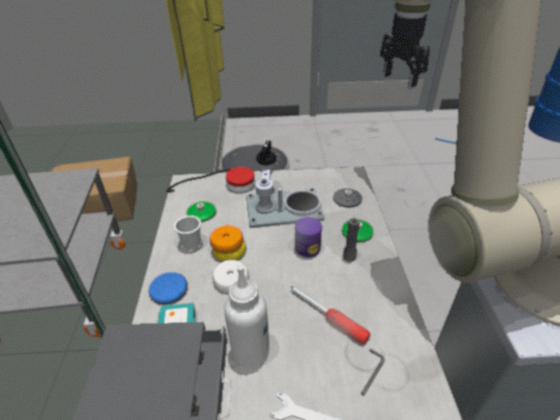

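Dark plate-like discs: dark grey at top (325,278), greens at (272,278) and (314,122). The grey one fits: it is dark, in front of the press and not green. I'll confirm it in a crop while measuring.

Run:
```python
from h import *
s=ctrl.get_state(); Rt=R(s["tcp_rot"]); print(Rt.round(3))
z=np.load("top.npz"); W=z["W"]; p=z["p"]
cv2.imwrite("pics/crop.png",cv2.resize(p[150:310,230:400],None,fx=3.4,fy=3.4,interpolation=cv2.INTER_CUBIC))
def sel(x0,x1,y0,y1,z0,z1): 
    m=(W[...,0]>x0)&(W[...,0]<x1)&(W[...,1]>y0)&(W[...,1]<y1)&(W[...,2]>z0)&(W[...,2]<z1); return W[m]
q=sel(.32,.42,-.35,-.25,.007,.04); print("plate",cv2.minEnclosingCircle(q[:,:2].astype(np.float32)),q[q[:,2]>.021].mean(0),(q[:,2]>.021).sum())
q=sel(.43,.65,-.36,-.19,.007,.024); print("base",cv2.minAreaRect(q[:,:2].astype(np.float32)),len(q))
q=sel(.42,.54,-.36,-.22,.0155,.03); print("anvil",cv2.minEnclosingCircle(q[:,:2].astype(np.float32)),q.mean(0))
q=sel(.5,.65,-.45,-.2,.125,.16); print("knob",cv2.minAreaRect(q[:,:2].astype(np.float32)),q.mean(0))
q=sel(.5,.65,-.33,-.2,.085,.11); print("hub",cv2.minEnclosingCircle(q[:,:2].astype(np.float32)),q.mean(0))
q=sel(.48,.62,-.33,-.2,.06,.085); print("bar",q.mean(0))
print("cam",ctrl.camera_model("wrist")["extrinsics"], ctrl.camera_model("wrist")["fovy"])
```

```text
[[ 0.903  0.43  -0.   ]
 [ 0.43  -0.903  0.   ]
 [-0.    -0.    -1.   ]]
plate ((0.3679732084274292, -0.3030587136745453), 0.03758113086223602) [ 0.36802673 -0.30340534  0.02551794] 28
base ((0.5432303547859192, -0.28978055715560913), (0.20182868838310242, 0.1526498943567276), 4.729734420776367) 3349
anvil ((0.4862808883190155, -0.2760584056377411), 0.0644550696015358) [ 0.48863639 -0.27739299  0.01866387]
knob ((0.5760594010353088, -0.3644247055053711), (0.06076657027006149, 0.015179232694208622), 72.18846130371094) [ 0.57569983 -0.36369427  0.13443662]
hub ((0.583601713180542, -0.2700690031051636), 0.021818924695253372) [ 0.58322331 -0.26995901  0.08854717]
bar [ 0.57771559 -0.29281829  0.0794527 ]
cam [[ 4.30624931e-01 -8.53586739e-01 -2.93175455e-01  3.01602441e-01]
 [-9.02530948e-01 -4.07185885e-01 -1.40134021e-01 -4.37519466e-01]
 [ 2.39634772e-04  3.24945124e-01 -9.45732842e-01  3.74147275e-01]
 [ 0.00000000e+00  0.00000000e+00  0.00000000e+00  1.00000000e+00]] 65.83959812313027
```

View pics/crop.png

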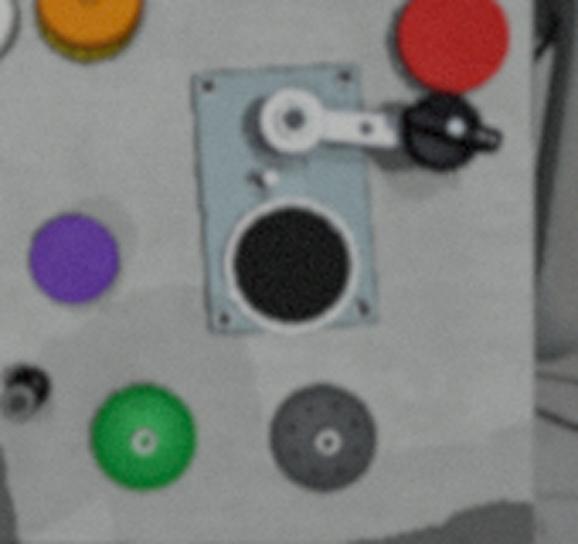

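The crop confirms the grey disc with its stud at crop (327,440). The press, the parked arm and the empty anvil at crop (292,265) are also clear. Next I move over the plate and look with the wrist camera.

Call:
send_rows:
  commands:
    - [0,20.2,-9.3,6,22]
    - [0,20.2,-9.3,10,22]
    - [0,20.2,-9.3,10,22]
    - [0,20.2,-9.3,10,22]
    - [0,20.2,-9.3,10,22]
    - [0,20.2,-9.3,10,22]
    - [0,20.2,-9.3,10,22]
    - [0,20.2,-9.3,10,22]
    - [0,20.2,-9.3,10,22]
  squeeze: 60

```text
time: 2.02
tcp_pos: [0.3679, -0.3035, 0.3049]
tcp_rot: [0.0, 1.0, 0.03, 0.0]
contact_force: [-0.4, 0.1, 0.2]
width: 0.0856
grip_force: 0.0
```

```bash
cat >> h.py <<'E'
def circ(q):
    q=np.asarray(q,float);A=np.c_[2*q,np.ones(len(q))];s=np.linalg.lstsq(A,(q**2).sum(1),rcond=None)[0]
    return s[:2],np.sqrt(s[2]+s[:2]@s[:2])
E
python3 - <<'E'
from h import *
s=ctrl.get_state(); print(s["time"],s["joints"].round(3),s["tcp_pos"].round(4),R(s["tcp_rot"])[:,0].round(4))
p,d=ctrl.camera("wrist"); W=pts("wrist",d); cv2.imwrite("pics/w1.png",p)
np.savez("w1.npz",p=p,W=W)
for n in("plate","press"):
    for r in ctrl.trace("wrist",n)[:2]:
        q=W[r["region"]&(d>0)]; print(n,r["confidence"],r["rect"],np.median(q,0).round(4))
def sel(x0,x1,y0,y1,z0,z1,W=W): 
    return W[(W[...,0]>x0)&(W[...,0]<x1)&(W[...,1]>y0)&(W[...,1]<y1)&(W[...,2]>z0)&(W[...,2]<z1)]
Wt=np.load("top.npz")["W"]
for nm,X in(("wrist",W),("top",Wt)):
    q=sel(.32,.42,-.35,-.25,.007,.018,X); h=q[np.unique(cv2.convexHull(q[:,:2].astype(np.float32),returnPoints=False))]; print(nm,"plate",circ(h[:,:2]),"stud",[f(sel(.34,.4,-.33,-.27,.0215,.035,X)[:,:2],0).round(4) for f in(np.mean,np.min,np.max)])
    q=sel(.4,.55,-.36,-.2,.0165,.024,X); q=q[np.hypot(q[:,0]-.4886,q[:,1]+.2774)<.052]; h=q[np.unique(cv2.convexHull(q[:,:2].astype(np.float32),returnPoints=False))]; print(nm,"anvil",circ(h[:,:2]),len(h))
    q=sel(.54,.63,-.31,-.22,.083,.11,X); print("hub",q.mean(0) if len(q) else 0, circ(q[np.unique(cv2.convexHull(q[:,:2].astype(np.float32),returnPoints=False))][:,:2]) if len(q)>5 else 0)
E
```

```text
2.025 [-0.936  0.317  1.774  0.     1.05   0.575] [ 0.3679 -0.3035  0.3049] [9.982e-01 5.980e-02 2.000e-04]
plate 0.82 [238.9, 161.0, 322.1, 239.8] [ 0.3725 -0.3051  0.0127]
plate 0.72 [88.9, 149.4, 178.7, 235.2] [ 0.3717 -0.1826  0.0127]
press 0.64 [169.7, 0.5, 340.1, 112.8] [ 0.4822 -0.281   0.018 ]
wrist plate (array([ 0.36825374, -0.30541197]), np.float64(0.03734974631840572)) stud [array([ 0.3687, -0.3054]), array([ 0.3606, -0.3129]), array([ 0.3764, -0.2979])]
wrist anvil (array([ 0.48641492, -0.28064746]), np.float64(0.04581230313153934)) 38
hub 0 0
top plate (array([ 0.36794047, -0.30336585]), np.float64(0.036795165648407506)) stud [array([ 0.368 , -0.3034]), array([ 0.3607, -0.3108]), array([ 0.3753, -0.2965])]
top anvil (array([ 0.4896948 , -0.27730965]), np.float64(0.04760835758634969)) 31
hub [ 0.58347219 -0.27002744  0.08771048] (array([ 0.58420448, -0.27638127]), np.float64(0.024935012806292265))
```

View pics/w1.png

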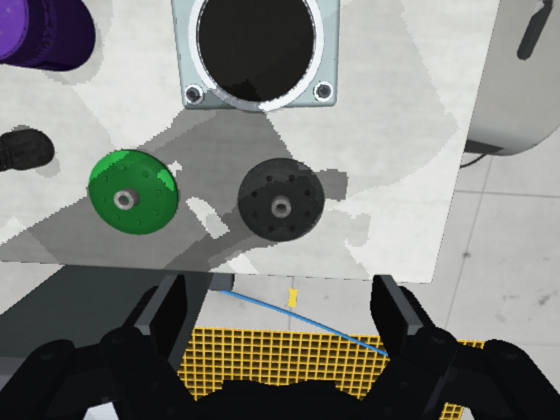

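The wrist view shows the grey plate at (281,200) with its stud at (282,207), and the anvil's lip at the top. I descend onto the stud and close.

Call:
send_rows:
  commands:
    - [0,0.05,0.1,6,0]
    - [0,0.05,0.1,10,0]
    - [0,0.05,0.1,11.5,0]
    - [0.3,0.05,0.1,11.5,0]
    - [0.6,0.05,0.1,11.5,0]
    - [1,0.05,0.1,11.5,0]
    - [1,0.05,0.1,11.5,0]
    - [1,0.05,0.1,11.5,0]
    - [1,0.05,0.1,11.5,0]
    - [1,0.05,0.1,11.5,0]
  squeeze: 50

```text
time: 3.42
tcp_pos: [0.3689, -0.3042, 0.1906]
tcp_rot: [0.001, 1.0, 0.03, 0.0]
contact_force: [-0.6, 1.3, 7.6]
width: 0.0129
grip_force: 48.7
```

Call:
send_rows:
  commands:
    - [1,0,0,-2,0]
    - [1,0,0,-5,0]
    - [1,0,0,-8,0]
    - [1,0,0,-10,0]
    - [1,5,-1,-10,0]
    - [1,5,-1,-10,0]
    - [1,5,-1,-10,0]

```text
time: 4.3
tcp_pos: [0.4178, -0.2909, 0.2895]
tcp_rot: [-0.0, 1.0, 0.031, -0.0]
contact_force: [-0.1, -0.2, -0.8]
width: 0.0128
grip_force: 48.9
```

Run:
```python
from h import *
s=ctrl.get_state(); print(s["time"],s["joints"].round(3),s["tcp_pos"].round(4),R(s["tcp_rot"]).round(4),s["width"],s["contact_force"])
p,d=ctrl.camera("wrist"); W=pts("wrist",d); cv2.imwrite("pics/w2.png",p); np.savez("w2.npz",p=p,W=W,d=d)
for n in("plate","press"):
    for r in ctrl.trace("wrist",n)[:2]:
        q=W[r["region"]&(d>0)]; print(n,r["confidence"],r["rect"],np.median(q,0).round(4))
```

```text
4.3 [-0.839  0.402  1.696 -0.     1.044  0.671] [ 0.4178 -0.2909  0.2895] [[ 9.981e-01  6.130e-02 -6.000e-04]
 [ 6.130e-02 -9.981e-01  4.000e-04]
 [-6.000e-04 -4.000e-04 -1.000e+00]] 0.012824731451458283 [-0.10132429 -0.205028   -0.77991672]
plate 0.79 [102.0, 210.8, 193.4, 291.9] [ 0.3732 -0.1827  0.0127]
plate 0.57 [208.7, 199.9, 351.1, 325.6] [ 0.4298 -0.2904  0.1113]
press 0.75 [174.4, 0.0, 357.8, 181.5] [ 0.5102 -0.2792  0.0173]
```

View pics/w2.png

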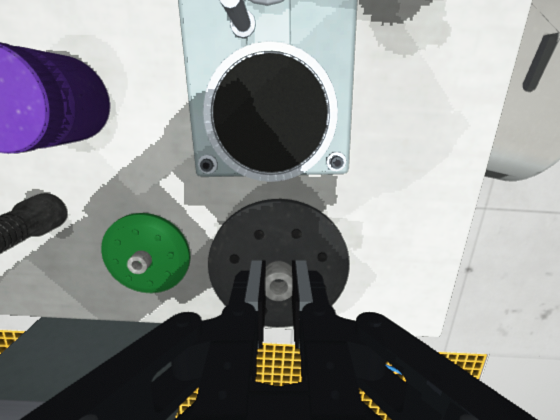

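The plate is held by its stud at (280,275), and the anvil ring is fully visible at (270,112). Next I measure the anvil centre against the held plate, and the plate's tilt.

Run:
```python
from h import *
z=np.load("w2.npz"); W=z["W"]; p=z["p"]
g=p.astype(int).sum(2)
# black rubber
m=((g<130)&(W[...,2]>.012)&(W[...,2]<.024)).astype(np.uint8)
n,l,st,c=cv2.connectedComponentsWithStats(m); i=1+st[1:,4].argmax(); print(st[i])
q=W[l==i]; e=cv2.convexHull(q[:,:2].astype(np.float32))[:,0]; print("rubber",circ(e),q.mean(0))
q=W[(W[...,2]>.0175)&(W[...,2]<.026)]; q=q[np.hypot(q[:,0]-.488,q[:,1]+.279)<.053]; e=cv2.convexHull(q[:,:2].astype(np.float32))[:,0]; print("lip",circ(e))
q=W[(W[...,2]>.006)&(W[...,2]<.0145)&(W[...,0]>.4)&(W[...,1]<-.2)]; print("base",cv2.minAreaRect(q[:,:2].astype(np.float32)))
u=(W[...,2]>.095)&(W[...,2]<.13); u[:195]=0; u[255:]=0; u[:,:205]=0;u[:,355:]=0
q=W[u&(W[...,0]>.41)]; A=np.c_[q[:,:2],np.ones(len(q))]; s=np.linalg.lstsq(A,q[:,2],rcond=None)[0]; print("plane",s,len(q),q.mean(0),"rms",np.std(A@s-q[:,2]))
e=cv2.convexHull(q[:,:2].astype(np.float32))[:,0]; e=e[e[:,0]>.425]; print("disc",circ(e),len(e), e.min(0),e.max(0))
```

```text
[  214    54   113   118 10357]
rubber (array([ 0.48928206, -0.28016463]), np.float64(0.04017039474470485)) [ 0.49103641 -0.28002984  0.01832822]
lip (array([ 0.48957208, -0.2804645 ]), np.float64(0.04719803805274984))
base ((0.5038138628005981, -0.2792242765426636), (0.12014483660459518, 0.12061180174350739), 4.575645923614502)
plane [-0.1634209  -0.00826861  0.1795913 ] 5933 [ 0.43930713 -0.28947916  0.11019293] rms 0.0018054668537384913
disc (array([ 0.41709131, -0.29087208]), np.float64(0.03713779297787061)) 39 [ 0.42656064 -0.32653984] [ 0.45418793 -0.2549564 ]
```

Run:
```python
from h import *
W=np.load("w2.npz")["W"]
r=np.hypot(W[...,0]-.4171,W[...,1]+.2909)
for a,b in((.018,.03),(.02,.033)):
    q=W[(r>a)&(r<b)&(W[...,0]>.425)&(W[...,2]>.09)&(W[...,2]<.135)]
    A=np.c_[q[:,:2]-[.4171,-.2909],np.ones(len(q))]; s=np.linalg.lstsq(A,q[:,2],rcond=None)[0];k=abs(A@s-q[:,2])<.002; s=np.linalg.lstsq(A[k],q[k,2],rcond=None)[0]; print(s,k.mean(),np.std((A@s-q[:,2])[k]))
```

```text
[-0.07263733 -0.01367013  0.11321067] 0.8395627644569816 0.0006862523233063131
[-0.07504857 -0.00415074  0.112755  ] 0.9234532374100719 0.0008632333218261289
```

Call:
send_rows:
  commands:
    - [1,5,-0.4,0,0]
    - [1,7.3,-0.6,0,0]
    - [1,7.3,-0.6,3,0]
    - [1,7.3,-0.6,5,0]
    - [1,7.3,-0.6,6,0]
    - [1,7.3,-0.6,6,0]

```text
time: 5.2
tcp_pos: [0.4903, -0.2808, 0.2296]
tcp_rot: [-0.0, 1.0, 0.03, -0.0]
contact_force: [-0.0, -1.1, -0.8]
width: 0.013
grip_force: 48.9
```

Call:
send_rows:
  commands:
    - [1,0,0,1,0]
    - [1,0,0,1.6,0]
    - [1,0,0,1.9,0]
    - [1,0,0,2.0,0]
    - [1,0,0,2.0,0]

```text
time: 5.82
tcp_pos: [0.4906, -0.2806, 0.2098]
tcp_rot: [0.0, 1.0, 0.03, 0.0]
contact_force: [-0.5, 0.3, -0.1]
width: 0.013
grip_force: 48.9
```

Call:
send_rows:
  commands:
    - [1,0,0,0.15,0]
    - [1,0,0,0.15,0]
    - [0.9,0,0,0.15,0]
    - [0.8,0,0,0.15,0]
    - [0.7,0,0,0.0,0]
    - [0.6,0,0,-0.5,0]
    - [0.6,0,0,-3,0]
    - [0.6,0,0,-7,0]
    - [0.6,-7,0,-10,0]
    - [0.6,-7,0,-10,0]
    - [0.6,-7,0,-10,0]

```text
time: 7.2
tcp_pos: [0.4205, -0.285, 0.3102]
tcp_rot: [0.0, 1.0, 0.03, 0.0]
contact_force: [0.8, 0.5, -1.0]
width: 0.0341
grip_force: 0.0
```

Run:
```python
from h import *
s=ctrl.get_state(); print(s["time"],s["tcp_pos"].round(4),s["width"])
p,d=ctrl.camera("wrist"); W=pts("wrist",d); cv2.imwrite("pics/w3.png",p); np.savez("w3.npz",p=p,W=W)
r=np.hypot(W[...,0]-.4894,W[...,1]+.2803)
q=W[(r<.034)&(r>.012)&(W[...,2]<.045)]; A=np.c_[q[:,:2]-[.4894,-.2803],np.ones(len(q))]; s=np.linalg.lstsq(A,q[:,2],rcond=None)[0]; print("plane",s)
q=W[(W[...,2]>.0275)&(W[...,2]<.037)&(r<.05)]; print("disc",circ(cv2.convexHull(q[:,:2].astype(np.float32))[:,0]))
q=W[(W[...,2]>.039)&(r<.02)]; print("stud",q.mean(0))
```

```text
7.2 [ 0.4205 -0.285   0.3102] 0.03405154820886965
plane [ 0.00288642 -0.00010668  0.03015575]
disc (array([ 0.49037208, -0.27994776]), np.float64(0.035932382528884976))
stud [ 0.50102553 -0.27975988  0.21852389]
```

View pics/w3.png

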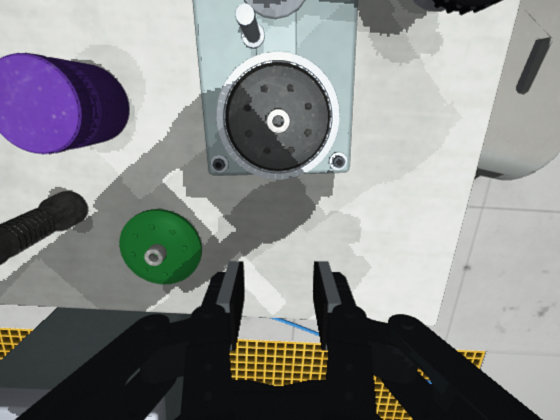

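The plate sits flat inside the ring, with its stud at (278,121). Next I close the fingers and go behind the bar at about 42 mm radius.

Call:
send_rows:
  commands:
    - [1,5,1.2,-3,3]
    - [1,10,2.4,-3,8]
    - [1,15,3.6,-3,8]
    - [1,19.2,4.4,-3,8]
    - [1,19.2,4.4,-3,8]
    - [1,19.2,4.4,-3,8]
    - [1,19.2,4.4,-3,8]
    - [1,19.2,4.4,2,8]
    - [1,19.2,4.4,5,8]
    - [1,19.2,4.4,6.7,8]
    - [1,19.2,4.4,6.7,8]

```text
time: 8.62
tcp_pos: [0.6148, -0.3172, 0.2425]
tcp_rot: [-0.0, 0.999, -0.04, -0.0]
contact_force: [-0.1, -0.5, 0.6]
width: 0.0001
grip_force: 0.0
```

```bash
cat > plan.py <<'E'
import sys
from h import *
P=np.array([.584,-.2728]); 
def plan(phis,d,r=.042,yaw=True):
    s=ctrl.get_state(); T=R(s["tcp_rot"]); ang=np.degrees(np.arctan2(T[1,0],T[0,0]))
    print(s["time"],s["tcp_pos"].round(4),s["joints"].round(2),s["contact_force"].round(1),round(ang,1))
    for f in phis:
        c,n=np.cos(np.radians(f)),np.sin(np.radians(f))
        a=np.array([-n,-c]);t=np.array([-c,n]); D=np.r_[P+r*a-d*t-s["tcp_pos"][:2],0]
        e=(T.T@D)*100; print(f,e[:2].round(2),round(ang+f,1))
E
python3 -c "
from plan import *
plan(np.arange(5,88,5),.022)"
```

```text
8.625 [ 0.6148 -0.3172  0.2425] [-0.65  0.83  1.1   0.    1.22  1.  ] [-0.1 -0.5  0.6] -4.5
5 [-1.25  0.04] 0.5
10 [-1.63  0.21] 5.5
15 [-2.02  0.35] 10.5
20 [-2.42  0.45] 15.5
25 [-2.82  0.52] 20.5
30 [-3.24  0.56] 25.5
35 [-3.65  0.56] 30.5
40 [-4.06  0.52] 35.5
45 [-4.47  0.44] 40.5
50 [-4.87  0.33] 45.5
55 [-5.26  0.19] 50.5
60 [-5.63  0.01] 55.5
65 [-5.99 -0.2 ] 60.5
70 [-6.32 -0.43] 65.5
75 [-6.64 -0.7 ] 70.5
80 [-6.93 -1.  ] 75.5
85 [-7.2  -1.31] 80.5
```

Call:
send_rows:
  commands:
    - [1,-0.8,0,0,0]
    - [1,-1.3,0,0,0.5]
    - [1,-1.6,0.2,0,5]
    - [1,-2.0,0.35,0,10]
    - [1,-2.4,0.45,0,15]
    - [1,-2.8,0.5,0,20]
    - [1,-3.2,0.55,0,25]
    - [1,-3.65,0.55,0,30]
    - [1,-4.05,0.5,0,35]
    - [1,-4.5,0.45,0,40]
    - [1,-4.9,0.35,0,45]
    - [1,-5.25,0.2,0,50]
    - [1,-5.6,0,0,55]
    - [1,-6.0,-0.2,0,60]
    - [1,-6.3,-0.4,0,65]
    - [1,-6.65,-0.7,0,70]
    - [1,-6.9,-1.0,0,75]
    - [1,-6.9,-1.0,0,75]

```text
time: 10.88
tcp_pos: [0.5467, -0.3021, 0.2441]
tcp_rot: [0.0, 0.769, -0.639, 0.001]
contact_force: [-0.2, -2.4, 0.8]
width: -0.0001
grip_force: 0.0
```

```bash
python3 -c "
from plan import *
plan([80,83,86,88,90,92],.022)"
```

```text
10.875 [ 0.5467 -0.3021  0.2441] [-0.69  0.68  1.36 -0.    1.1   2.27] [-0.2 -2.4  0.8] -79.5
80 [-0.04  0.02] 0.5
83 [-0.27  0.13] 3.5
86 [-0.49  0.22] 6.5
88 [-0.65  0.28] 8.5
90 [-0.81  0.33] 10.5
92 [-0.97  0.38] 12.5
```

Call:
send_rows:
  commands:
    - [1,-0.2,0.1,0,3]
    - [1,-0.4,0.2,0,6]
    - [1,-0.5,0.2,0,6]
    - [1,-0.6,0.2,0,6]
    - [1,-0.7,0.2,0,6]
    - [1,-0.7,0.2,0,6]

```text
time: 11.62
tcp_pos: [0.5441, -0.2968, 0.2444]
tcp_rot: [0.001, 0.735, -0.678, 0.004]
contact_force: [4.7, -11.0, 0.4]
width: -0.0001
grip_force: 2.0
```

Call:
send_rows:
  commands:
    - [1,-0.2,0,0,0]
    - [1,-0.3,0,0,0]
    - [1,-0.4,0,0,0]
    - [1,-0.4,0,0,0]
    - [1,-0.4,0,0,0]

```text
time: 12.25
tcp_pos: [0.5437, -0.2953, 0.2447]
tcp_rot: [0.002, 0.734, -0.679, 0.007]
contact_force: [7.9, -28.5, -7.0]
width: 0.0004
grip_force: 10.3
```

Firm force against the stop: the arm is closed. I back off, rise and unwind the wrist.

Call:
send_rows:
  commands:
    - [1,1.0,0,0,0]
    - [1,2.0,0,0,0]
    - [1,2.0,0,-5,-5]
    - [1,2.0,0,-11,-15]
    - [1,0,3,-12,-25]
    - [1,-1.9,5.2,-12,-35]
    - [0.5,-1.9,5.2,-12,-45]
    - [0,-1.9,5.2,-12,-55]
    - [0,-1.9,5.2,-12,-65]
    - [0,-1.9,5.2,-12,-75]
    - [0,-1.9,5.2,-12,-85]
    - [0,-1.9,5.2,-12,-95]
    - [0,-1.9,5.2,-12,-105]
    - [0,-1.9,5.2,-12,-115]
    - [0,-1.9,5.2,-12,-125]
    - [0,-1.9,5.2,-12,-125]

```text
time: 14.25
tcp_pos: [0.4901, -0.2762, 0.3627]
tcp_rot: [-0.0, 0.941, 0.337, -0.0]
contact_force: [-0.1, 0.3, 0.3]
width: 0.0855
grip_force: 0.0
```

Call:
send_rows:
  commands:
    - [0,0,0,0,-10]
    - [0,0,0,0,-20]
    - [0,0,0,0,-30]
    - [0,0,0,0,-40]
    - [0,0,0,0,-50]
    - [0,0,0,0,-60]
    - [0,0,0,0,-70]
    - [0,0,0,0,-80]
    - [0,0,0,0,-90]
    - [0,0,0,0,-100]
    - [0,0,0,0,-110]
    - [0,0,0,0,-118]
    - [0,0,0,0,-118]
    - [0,0,0,0,-118]

```text
time: 16.0
tcp_pos: [0.4901, -0.2763, 0.3627]
tcp_rot: [-0.0, 0.197, 0.98, 0.0]
contact_force: [-0.3, -0.0, -0.2]
width: 0.0855
grip_force: 0.0
```

```bash
cat > kn.py <<'E'
from h import *
s=ctrl.get_state(); T=R(s["tcp_rot"]); print(s["time"],s["tcp_pos"].round(4),s["joints"].round(3),"ang",np.degrees(np.arctan2(T[1,0],T[0,0])).round(1),s["contact_force"].round(1),s["moment"].round(3))
for c in("wrist","top"):
    p,d=ctrl.camera(c); W=pts(c,d); cv2.imwrite(f"pics/{c}_{s['time']:.1f}.png",p)
    r=np.hypot(W[...,0]-.489,W[...,1]+.280)
    q=W[(r<.045)&(W[...,2]>.122)&(W[...,2]<.145)]
    if len(q)>9: print(c,"bar",cv2.minAreaRect(q[:,:2].astype(np.float32)),q.mean(0).round(4),np.percentile(q[:,2],[10,50,90]).round(4))
    q=W[(np.hypot(W[...,0]-.584,W[...,1]+.2728)<.04)&(W[...,2]>.083)&(W[...,2]<.12)]
    if len(q)>9: print(c,"hub",q.mean(0).round(4),len(q))
E
python3 kn.py; ls pics
```

```text
16.0 [ 0.4901 -0.2763  0.3627] [-0.721  0.429  1.444  0.     1.268 -1.895] ang 157.2 [-0.3 -0.  -0.2] [-0.041 -0.052  0.012]
wrist bar ((0.48927390575408936, -0.2798362970352173), (0.0614369697868824, 0.01521040964871645), 0.22803816199302673) [ 0.4864 -0.2787  0.1352] [0.1314 0.1363 0.1375]
wrist hub [ 0.5814 -0.2714  0.0883] 1656
top hub [ 0.5867 -0.2652  0.0882] 196
crop.png
side.png
top.png
top_16.0.png
w1.png
w2.png
w3.png
wrist_16.0.png
```

View pics/wrist_16.0.png

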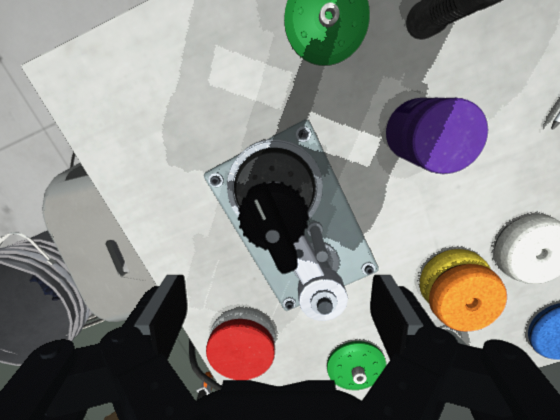

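The arm lies over the anvil on its pin. The knob bar runs from the white line at (262,210) to (290,265), nearly along world x. I turn in line with it, descend and grip.

Call:
send_rows:
  commands:
    - [0,-0.1,-0.3,0,-10]
    - [0,-0.1,-0.3,2,-20]
    - [0,-0.1,-0.3,5,-23]
    - [0,-0.1,-0.3,7,-23]
    - [0,-0.1,-0.3,7.6,-23]
    - [0.5,-0.1,-0.3,7.6,-23]
    - [0.8,-0.1,-0.3,7.6,-23]
    - [1,-0.1,-0.3,7.6,-23]
    - [1,-0.1,-0.3,7.6,-23]
    - [1,-0.1,-0.3,7.6,-23]
    - [1,-0.1,-0.3,7.6,-23]
  squeeze: 70

```text
time: 17.48
tcp_pos: [0.49, -0.2797, 0.2873]
tcp_rot: [0.0, -0.004, 1.0, -0.001]
contact_force: [-0.9, -2.0, 6.1]
width: 0.0137
grip_force: 71.3
```

```bash
cat > st.py <<'E'
from h import *
s=ctrl.get_state(); T=R(s["tcp_rot"]); print(s["time"],s["tcp_pos"].round(4),s["joints"].round(3),"ang",np.degrees(np.arctan2(T[1,0],T[0,0])).round(1),s["contact_force"].round(1),s["moment"].round(3),s["width"])
E
python3 st.py
```

```text
17.475 [ 0.49   -0.2797  0.2873] [-0.726  0.512  1.528 -0.     1.1   -2.305] ang -179.5 [-0.9 -2.   6.1] [-0.429  0.183 -0.038] 0.013672700561906814
```

Call:
send_rows:
  commands:
    - [1,0,0,-0.1,5]
    - [1,0,0,-0.05,10]
    - [1,0,0,0,15]
    - [1,0,0,0.03,20]
    - [1,0,0,0.06,25]
    - [1,0,0,0.09,30]
    - [1,0,0,0.12,35]
    - [1,0,0,0.15,40]
    - [1,0,0,0.18,45]
    - [1,0,0,0.2,50]
    - [1,0,0,0.23,55]
    - [1,0,0,0.26,60]
    - [1,0,0,0.29,65]
    - [1,0,0,0.32,70]
    - [1,0,0,0.35,75]
    - [1,0,0,0.38,80]
    - [1,0,0,0.38,80]

```text
time: 19.6
tcp_pos: [0.4899, -0.28, 0.2831]
tcp_rot: [0.001, 0.64, 0.769, -0.001]
contact_force: [-1.9, -5.5, 2.4]
width: 0.0132
grip_force: 70.8
```

```bash
python3 st.py
```

```text
19.6 [ 0.4899 -0.28    0.2831] [-7.270e-01  5.180e-01  1.532e+00 -1.000e-03  1.091e+00 -9.080e-01] ang 100.4 [-1.9 -5.5  2.4] [-0.982  0.175 -0.041] 0.013236071413484476
```

Call:
send_rows:
  commands:
    - [1,0,0,0.03,5]
    - [1,0,0,0.06,10]
    - [1,0,0,0.08,15]
    - [1,0,0,0.11,20]
    - [1,0,0,0.14,25]
    - [1,0,0,0.17,30]

```text
time: 20.35
tcp_pos: [0.4898, -0.2801, 0.2814]
tcp_rot: [0.001, 0.817, 0.576, -0.001]
contact_force: [-2.0, -5.6, 3.3]
width: 0.0136
grip_force: 70.9
```

```bash
python3 st.py
```

```text
20.35 [ 0.4898 -0.2801  0.2814] [-0.727  0.52   1.534 -0.002  1.087 -0.383] ang 70.3 [-2.  -5.6  3.3] [-1.03   0.371  0.251] 0.01363106898230194
```

Call:
send_rows:
  commands:
    - [1,0,0,0.02,4]
    - [1,0,0,0.04,8]

```text
time: 20.6
tcp_pos: [0.4898, -0.28, 0.2812]
tcp_rot: [0.001, 0.855, 0.518, -0.001]
contact_force: [-3.2, -5.9, 4.9]
width: 0.0133
grip_force: 71.2
```

```bash
python3 st.py
```

```text
20.6 [ 0.4898 -0.28    0.2812] [-0.727  0.52   1.534 -0.002  1.087 -0.244] ang 62.4 [-3.2 -5.9  4.9] [-0.94   0.532  0.275] 0.013289970652472538
```

Call:
send_rows:
  commands:
    - [1,0,0,0.02,4]
    - [1,0,0,0.04,8]

```text
time: 20.85
tcp_pos: [0.4898, -0.28, 0.281]
tcp_rot: [0.001, 0.889, 0.457, -0.001]
contact_force: [-4.9, -3.7, 7.1]
width: 0.0133
grip_force: 71.6
```

```bash
python3 st.py
```

```text
20.85 [ 0.4898 -0.28    0.281 ] [-0.727  0.52   1.534 -0.002  1.086 -0.105] ang 54.4 [-4.9 -3.7  7.1] [-0.816  0.743  0.345] 0.013333514287662279
```

Torque is rising, so the foot is on the stud. I continue in small steps.

Call:
send_rows:
  commands:
    - [1,0,0,0.02,4]
    - [1,0,0,0.03,8]

```text
time: 21.1
tcp_pos: [0.4898, -0.28, 0.2809]
tcp_rot: [0.001, 0.919, 0.394, -0.001]
contact_force: [-4.7, -3.3, 8.3]
width: 0.0138
grip_force: 71.8
```

```bash
python3 st.py
```

```text
21.1 [ 0.4898 -0.28    0.2809] [-0.727  0.52   1.534 -0.002  1.086  0.035] ang 46.4 [-4.7 -3.3  8.3] [-0.772  0.865  0.445] 0.013755189703103346
```

Call:
send_rows:
  commands:
    - [1,0,0,0,4]
    - [1,0,0,0,8]

```text
time: 21.35
tcp_pos: [0.4897, -0.2799, 0.2808]
tcp_rot: [0.001, 0.944, 0.329, -0.001]
contact_force: [-4.8, -4.4, 7.5]
width: 0.0137
grip_force: 71.7
```

```bash
python3 st.py
```

```text
21.35 [ 0.4897 -0.2799  0.2808] [-0.727  0.52   1.534 -0.002  1.086  0.174] ang 38.4 [-4.8 -4.4  7.5] [-0.755  0.805  0.468] 0.013724329835154302
```

Call:
send_rows:
  commands:
    - [1,0,0,0,3]
    - [1,0,0,0,6]

```text
time: 21.6
tcp_pos: [0.4897, -0.2799, 0.2808]
tcp_rot: [0.001, 0.96, 0.28, -0.001]
contact_force: [-3.9, -3.6, 6.8]
width: 0.0136
grip_force: 71.7
```

```bash
python3 st.py
```

```text
21.6 [ 0.4897 -0.2799  0.2808] [-0.727  0.52   1.534 -0.002  1.086  0.278] ang 32.5 [-3.9 -3.6  6.8] [-0.776  0.852  0.58 ] 0.013556736843277632
```

Call:
send_rows:
  commands:
    - [1,0,0,0,3]
    - [1,0,0,0,6]

```text
time: 21.85
tcp_pos: [0.4897, -0.2799, 0.2807]
tcp_rot: [0.001, 0.973, 0.229, -0.001]
contact_force: [-3.8, -2.7, 7.2]
width: 0.0132
grip_force: 71.7
```

```bash
python3 st.py
```

```text
21.85 [ 0.4897 -0.2799  0.2807] [-0.727  0.52   1.534 -0.002  1.086  0.383] ang 26.5 [-3.8 -2.7  7.2] [-0.877  0.786  0.662] 0.013222250185385318
```

Call:
send_rows:
  commands:
    - [1,0,0,0,2]
    - [1,0,0,0,4]

```text
time: 22.1
tcp_pos: [0.4897, -0.2798, 0.2807]
tcp_rot: [0.001, 0.981, 0.195, -0.001]
contact_force: [-4.9, -3.4, 6.7]
width: 0.0133
grip_force: 71.7
```

```bash
python3 st.py
```

```text
22.1 [ 0.4897 -0.2798  0.2807] [-0.726  0.52   1.535 -0.002  1.086  0.452] ang 22.5 [-4.9 -3.4  6.7] [-0.86   0.804  0.645] 0.0132886472393924
```

Call:
send_rows:
  commands:
    - [1,0,0,0,2]
    - [1,0,0,0,4]

```text
time: 22.35
tcp_pos: [0.4897, -0.2799, 0.2806]
tcp_rot: [0.001, 0.987, 0.161, -0.0]
contact_force: [-3.2, -3.8, 6.8]
width: 0.0136
grip_force: 71.5
```

```bash
python3 st.py
```

```text
22.35 [ 0.4897 -0.2799  0.2806] [-0.727  0.52   1.535 -0.002  1.086  0.523] ang 18.5 [-3.2 -3.8  6.8] [-0.869  0.876  0.209] 0.01364994819630365
```

Call:
send_rows:
  commands:
    - [1,0,0,0,2]
    - [1,0,0,0,4]

```text
time: 22.6
tcp_pos: [0.4897, -0.2799, 0.2807]
tcp_rot: [0.001, 0.992, 0.126, -0.0]
contact_force: [-5.4, -3.5, 5.8]
width: 0.0137
grip_force: 71.4
```

```bash
python3 st.py
```

```text
22.6 [ 0.4897 -0.2799  0.2807] [-0.727  0.52   1.534 -0.002  1.086  0.593] ang 14.5 [-5.4 -3.5  5.8] [-0.767  0.829  0.208] 0.01369211528121249
```

The torque dropped from 0.65 to 0.21 N m: that is the first click. I release, rise and move clear.

Call:
send_rows:
  commands:
    - [1,0,0,0,4]
    - [0.8,0,0,0,4]
    - [0.6,0,0,0,4]
    - [0.4,0,0,0,4]
    - [0.3,0,0,0,4]
    - [0.3,0,0,0,4]
    - [0.3,0,0,-2,4]
    - [0.3,0,0,-5,4]
    - [0.3,0,0,-10,4]
    - [0.3,-5,0,-12,4]
    - [0.3,-8,0,-12,4]
    - [0.3,-8,0,-12,4]

```text
time: 24.1
tcp_pos: [0.4113, -0.2998, 0.4005]
tcp_rot: [0.0, 0.996, 0.09, 0.0]
contact_force: [0.4, -0.3, -0.2]
width: 0.06
grip_force: 0.0
```

```bash
python3 kn.py; ls pics
```

```text
24.1 [ 0.4113 -0.2998  0.4005] [-0.86   0.281  1.552 -0.     1.308  0.529] ang 10.4 [ 0.4 -0.3 -0.2] [-0.033 -0.057 -0.02 ]
wrist bar ((0.49049434065818787, -0.2798747420310974), (0.061743855476379395, 0.015002934262156487), 15.507681846618652) [ 0.4917 -0.2796  0.1293] [0.1272 0.1295 0.1307]
wrist hub [ 0.5646 -0.2759  0.0853] 64
top bar ((0.489612877368927, -0.27785855531692505), (0.06091201305389404, 0.015301600098609924), 15.228741645812988) [ 0.4896 -0.2773  0.1289] [0.1261 0.1291 0.1313]
top hub [ 0.5834 -0.2697  0.0876] 287
crop.png
side.png
top.png
top_16.0.png
top_24.1.png
w1.png
w2.png
w3.png
wrist_16.0.png
wrist_24.1.png
```

View pics/wrist_24.1.png

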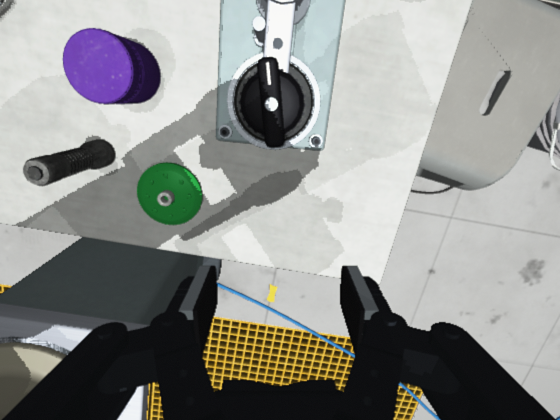

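The arm is on its pin at (260,25), the knob at (270,100) has turned, and the neighbouring things look undisturbed. The knob sank about 7 mm (2.1 rad of screw) and turned about 2.87 rad, which matches exactly one click.

```bash
python3 -c "
from workcell import ctrl
print(ctrl.job_done())"
```

```text
the job is handed in; nothing more can be done
None
```

The plate is clamped stud up in the press with the arm on its stop and the knob tightened to its first click (torque fell from 0.65 to 0.21 N m); the gripper is clear and the job was handed in at about 24 s.

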